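# Switch on the repair bench supply with its key

### The arm

A 6-joint arm with a two-finger parallel gripper is mounted at the origin on the work surface. World frame = base frame: x ahead of the robot, y to its left, z up, the work surface at z = 0. Lengths are in m, angles in rad, forces in N, time in s.
With the tool pointing down it reaches from about 0.35 to 0.975 m from the base axis. Payload 17.4 kg.
Tool frame: the origin (TCP) lies midway between the tips of the shut fingers; the grasp point (between the pads) lies 19 mm behind it; z points along the fingers, y is the line along which they close (so a half turn about z gives the same grasp; the last joint's range is limited). The gripper opens to 85 mm and grips with 20 to 120 N. Pads are 22 mm wide; open, the fingers measure 114 mm over their backs; the gripper's body (76 mm by 85 mm) begins 54 mm behind the grasp point. The pads swing forward as they close: fully open they stand 13 mm farther back than shut.
Start: joints at [1.088, 0.116, 1.442, -0, 1.584, -0.038], TCP at [0.29, 0.609, 0.231] pointing down, gripper open.
Joint ranges: [-2.83, 2.83], [-0.83, 2.19], [0.07, 2.5], [-1.14, 4.28], [0.01, 3], [-2.97, 2.97]. Speed limits (rad/s): [1.89, 1.89, 2.22, 3.14, 3.14, 3.14].

### API

Orientations are given as a unit quaternion [x, y, z, w].
In Python, from rig import manip gives the robot as it stands.
- The arm moves only by the tool move_arm, never from a script. Its argument "commands" is a list of rows, each a list of 3 entries, a list of its own where there are three numbers: the shift along the tool's x, y, z in mm, then the turn, a rotation vector about the tool's x, y, z in degrees, then the closure, from -1 (fully open) to 1 (shut). In form: [[[dx, dy, dz], [rx, ry, rz], jaw], ...]. A call has 1 to 12 rows; each row shifts and turns the commanded pose from where the row before left it, along the tool's axes as they then stand; what a row does not reach is not made up. A row lasts 1/10 s, in which the tool goes at most 50 mm and 8.59 degrees, less where a joint would pass 70% of its speed; a pose out of reach is approached as far as the arm can. A call is refused whole if a number of a shift passes 50 or a number of a turn 8.59, either way. A call with a gripper value outside its range is refused whole. The fingers move at their own pace and stop on an object; "squeeze" is the grip in N (left out, the last holds). Time passes only in rows, so rows that do not move let the fingers close. It gives the time, the measured TCP pose, the force, the opening and the grip force at its end, in the units of the state.
- manip.get_state(): the state, without advancing time (a new reading comes with each control period).
- manip.read_camera(name): name is "side" or "top"; returns the picture (400x640x3 uint8, red, green, blue); there is no depth.
- manip.get_calibration(name): a dict with "vertical_fov" (degrees; the focal length in pixels is half the picture's height over the tangent of half this angle, whatever the lens; pixels are square), "cx", "cy" (the principal point, pixels), "dist" ([k1, k2, p1, p2, k3] as OpenCV has them; the pictures are not rectified), "world_to_cam" (4x4, takes a point from world to camera coordinates). Camera axes: x right, y down, z forward; pixel columns grow to the right and rows downward; lengths in m; the calibration is good to about 2 mm. A picture is of the moment at which its call begins. get_calibration takes no time and is no camera call.
- manip.close_job(): hands the job in; it is judged then, once.
The state is a dict: "time_s": time; "joint_positions": joint angles; "qd": joint speeds; "effort": joint torques, N m; "tcp_pos": TCP position; "tcp_rot": TCP orientation; "force": force on the tool from outside, world axes, zero at the start; "wrist_torque": the same for the moment, N m; "grip_width": finger opening in m; "grasp_force": force on a finger pad.
Only numpy, scipy, OpenCV 4.12 (cv2) and the standard library are available. Lean on these libraries where they do the work, as an engineer would, in place of code of your own. Each camera call takes 0.05 s, during which the arm holds its last target. There are 200 camera calls.

### The job

Switch on the bench supply: take the red key from the key rack, push it fully home in the key switch on the sloped console, and only then use it to turn the switch clockwise as far as it goes, to the green mark. Let go and leave the key fully home in the switch, and do not disturb the blue key or the other things on the bench.

Things in the scene. Friction and masses are not known exactly. Their poses are not given: they have to be found in the camera images.
- console: Grey box fixed to the bench, footprint 180 x 260 mm, 63 mm high in front, 147 mm at the back. Origin: centre of its underside; z up, x from front to back. Its top is a flat panel 200 x 260 mm, sloping 25 degrees, low at the front: its normal leans 25 degrees to the console's -x. The key switch is in its middle, 105 mm above the bench; all else on it is under 6 mm high.
- switch_slot (a point): Mouth of the key switch: centre of the top face of its steel rim (60 mm diameter), 14.5 mm proud of the panel. The frame turns with the switch: z out of the panel along the turning axis (the key goes in along -z, tool tilted 25 degrees), x along the slot's long side towards the black pointer on the rim. The slot in the brass core, 28 x 14 mm, runs from 1.5 to 41.5 mm below the rim's face.
- switch (a joint): Angle of the key switch (rad), growing clockwise as seen facing the panel. It starts off, between 0 and 0.35; a hard stop at 1.3 is on. At 0 the slot's x axis points straight up the slope, to the red mark; at 1.3 the pointer is at the green mark. Friction of 0.06 N m holds it where it is left. The key has some 0.17 rad of free turning in the slot.
- red_key: Loose key, 94 mm long, about 120 g. Origin: centre of the blade's tip; z along the key to the handle. Steel blade 24 (x) x 10 (y) mm with rounded tip, z 0 to 36; round shoulder, 44 mm diameter, z 36 to 42; neck to 50; flat red handle 60 (x) x 14 (y) mm, z 50 to 94, white disc on its faces. Works either way round (half a turn about z). Starts upright in one of the rack's two holes.
- red_key_shoulder (a point): Centre of the underside of the red key's shoulder, on its axis 36 mm above the blade tip; same axes as the key. When the key is fully home, this point is at switch_slot (shoulder flat on the steel rim).
- rack: Black key rack fixed to the bench, block 190 x 70 x 50 mm. Origin: centre of its underside, x along its length. Two holes 28 x 14 mm, 42 mm deep, long side along x, at x = -50 and +50 mm; the keys stand upright in them, handles in line with the rack, shoulders on its top, blade tips 14 mm above the bench.
- blue_key: Another key of the same shape and size with a blue handle, in the other hole of the rack; to be left there.
- multimeter: Yellow multimeter lying on the bench, 80 x 160 x 34 mm, origin at the centre of its underside.
- heatsink: Finned aluminium heat sink, 70 x 50 x 30 mm, origin at the centre of its underside.
- screwdriver: Screwdriver with orange handle lying on the bench, 180 mm long along its x.
There are look-alikes about, which are no part of the job. What is meant by the red_key is not turquoise, and is the smaller of those in its own colour.

How it is judged:
By the outcome, as a careful person would: the job done as asked, in the order asked, and still so for the second after the job is handed in, with the robot touching nothing.
It also fails if it takes over 48 s, if anything falls off the work surface, if the arm or the gripper's body presses on something with over 40 N, if the wrist force passes 120 N, or if a joint passes its speed limit or range.

## Working session

There is one attempt and no reset: what is moved stays moved. The work goes in short steps, Python scripts to look and compute and a tool call to move; the robot and the scene stay as the last step left them, time stands still between calls to the robot, and variables do not carry over. Pictures are saved under pics/ and viewed, at most 10 in all, crops included, and the job is handed in when it is done.

Besides the shell and the picture viewer there is one more tool, called after "Call:" in YAML: its name, and indented under it one key for each argument. move_arm: Moves the arm, as the interface text tells. Its arguments: {"type":"object","properties":{"commands":{"type":"array","items":{"type":"array"}},"squeeze":{"type":"number"}},"required":["commands"]}

```bash
mkdir -p pics
python3 - <<'E'
from rig import manip
import cv2
for n in("side","top"):
    im=manip.read_camera(n); cv2.imwrite(f"pics/{n}0.png",im[:,:,::-1])
    c=manip.get_calibration(n); print(n,c)
s=manip.get_state(); print(s)
E
```

```text
side {'vertical_fov': 56.54063739679929, 'cx': 321.501613148051, 'cy': 199.52744289058623, 'dist': array([0.00990857, 0.        , 0.        , 0.        , 0.        ]), 'world_to_cam': array([[ 0.81665856, -0.57707699, -0.00713718, -0.47383468],
       [-0.37812147, -0.52567928, -0.76202719,  0.22821409],
       [ 0.43599649,  0.62501476, -0.64750569,  0.83462408],
       [ 0.        ,  0.        ,  0.        ,  1.        ]])}
top {'vertical_fov': 44.27195551534946, 'cx': 312.34381644433114, 'cy': 197.7809249943549, 'dist': array([-0.13302581,  0.        ,  0.        ,  0.        ,  0.        ]), 'world_to_cam': array([[-0.028369  , -0.999588  ,  0.00436295, -0.07954415],
       [-0.97852817,  0.02687936, -0.20435295,  0.5726823 ],
       [ 0.20415148, -0.01006656, -0.97888755,  1.1890351 ],
       [ 0.        ,  0.        ,  0.        ,  1.        ]])}
{'time_s': 0.1, 'joint_positions': array([ 1.08820762e+00,  1.16456156e-01,  1.44220726e+00, -1.58256649e-05,
        1.58398619e+00, -3.77987000e-02]), 'qd': array([-1.55430693e-05, -1.65042206e-03, -2.62062969e-03,  1.65944368e-04,
        1.43805570e-04, -1.85897255e-03]), 'effort': array([ 1.67586702e-03, -7.33674359e+01, -6.33782530e+01,  2.76448168e-05,
        5.34285908e-03, -5.14250701e-06]), 'tcp_pos': array([0.29036428, 0.6091684 , 0.2306183 ]), 'tcp_rot': array([ 2.20566337e-01,  9.75371832e-01, -5.12723415e-04, -1.28314024e-04]), 'force': array([ 0.13553726, -0.17214873,  0.16272327]), 'wrist_torque': array([ 0.01883248, -0.01416415, -0.05383978]), 'grasp_force': 0.0, 'grip_width': 0.0855252166452526}
```

View pics/top0.png

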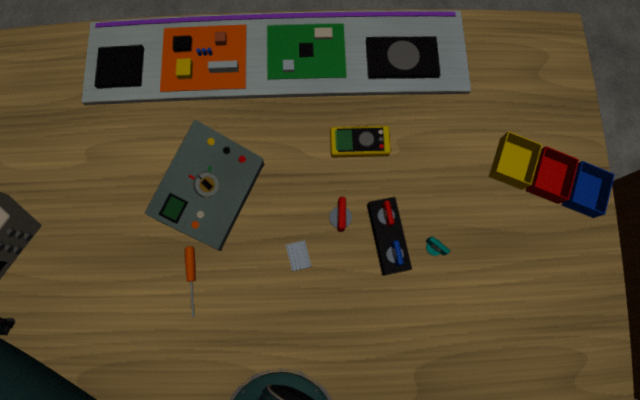

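View pics/side0.png

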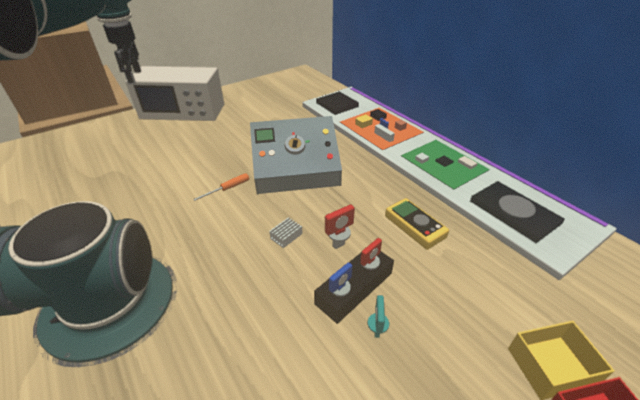

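The top view shows the console at (207,185), with its switch at (206,184). There are three candidate keys:
- Rack red key at top (389,212), side (372,252).
- Larger free-standing red key at top (342,213), side (340,220).
- Turquoise key at top (437,246).

The rack red key fits the description: it is red, the smaller of the two reds, and stands in a rack hole. I'll confirm with one enlarged crop.

```bash
cat > h.py <<'E'
import numpy as np, cv2
from rig import manip
C={n:manip.get_calibration(n) for n in("side","top")}
def K(n):
    f=200/np.tan(np.radians(C[n]["vertical_fov"]/2)); return np.array([[f,0,C[n]["cx"]],[0,f,C[n]["cy"]],[0,0,1]])
def ray(n,p):
    u=cv2.undistortPoints(np.array([[p]],float),K(n),C[n]["dist"])[0,0]
    T=C[n]["world_to_cam"]; R=T[:3,:3]
    d=R.T@np.array([u[0],u[1],1]); return -R.T@T[:3,3], d/np.linalg.norm(d)
def plane(n,p,z,nrm=(0,0,1),pt=None):
    o,d=ray(n,p); nrm=np.array(nrm,float); pt=np.array([0,0,z]) if pt is None else pt
    return o+d*(nrm@(pt-o))/(nrm@d)
def tri(ps,pt):
    o1,d1=ray("side",ps);o2,d2=ray("top",pt)
    a=np.linalg.lstsq(np.c_[d1,-d2],o2-o1,rcond=None)[0]
    x,y=o1+a[0]*d1,o2+a[1]*d2; return (x+y)/2,np.linalg.norm(x-y)
def proj(n,P):
    T=C[n]["world_to_cam"]; P=np.atleast_2d(P).astype(float)
    return cv2.projectPoints(P,cv2.Rodrigues(T[:3,:3])[0],T[:3,3],K(n),C[n]["dist"])[0][:,0]
def img(n): return cv2.imread(f"pics/{n}0.png")
E
python3 - <<'E'
from h import *
def crop(n,x,y,w,h,W,H): return cv2.resize(cv2.convertScaleAbs(img(n)[y:y+h,x:x+w],alpha=1.5 if n=="top" else 1.0),(W,H),interpolation=cv2.INTER_CUBIC)
a=crop("top",325,185,100,75,400,300); b=crop("top",170,155,80,60,400,300)
c=crop("side",305,200,100,75,400,300)
c2=crop("side",255,115,80,60,400,300)
cv2.imwrite("pics/crop1.png",np.vstack([np.hstack([a,b]),np.hstack([c,c2])]))
E
```

```text
(no output)
```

View pics/crop1.png

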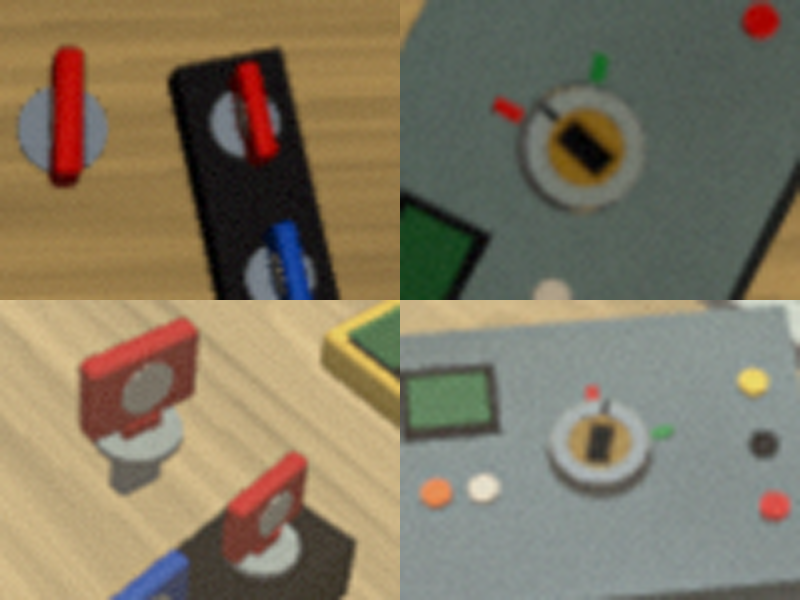

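The crop confirms it: the rack's red key (its shoulder about 17 px wide against 22 px for the free-standing one) is the smaller, so it is the one meant. The rim is centred near top (206,184) and side (295,143), with the pointer just clockwise of the red mark. Next I'll measure with masks.

Run:
```python
from h import *
np.set_printoptions(precision=4,suppress=True)
def cnts(m,lo=30):
    return [c for c in cv2.findContours(m.astype(np.uint8),cv2.RETR_EXTERNAL,cv2.CHAIN_APPROX_NONE)[0] if cv2.contourArea(c)>lo]
for n in("top","side"):
    im=img(n); hsv=cv2.cvtColor(im,cv2.COLOR_BGR2HSV); H,S,V=[hsv[:,:,i].astype(int) for i in range(3)]
    red=((H<6)|(H>172))&(S>140)&(V>70)
    for c in cnts(red,20):
        m=cv2.moments(c); x,y=m["m10"]/m["m00"],m["m01"]/m["m00"]
        if 300<x<430: print(n,"red",round(x,1),round(y,1),cv2.contourArea(c),cv2.minAreaRect(c))
    blk=(V<(28 if n=="top" else 75))
    roi=np.zeros_like(V,bool); 
    if n=="top": roi[190:285,355:420]=1
    else: roi[240:325,305:405]=1
    for c in cnts(blk&roi,300): print(n,"black",cv2.minAreaRect(c),cv2.boundingRect(c),cv2.approxPolyDP(cv2.convexHull(c),3,True)[:,0].tolist())
    roi[:]=0
    if n=="top": roi[110:260,135:275]=1
    else: roi[105:205,240:350]=1
    g=(S<70)&roi if n=="top" else (S<60)&(V>105)&roi
    for c in cnts(g,2000): print(n,"panel",cv2.approxPolyDP(cv2.convexHull(c),3,True)[:,0].tolist())
    # rim
    cx,cy=(206,184) if n=="top" else (295,143)
    print(n,"V row",V[cy,cx-18:cx+19].tolist()); print("V col",V[cy-16:cy+17,cx].tolist())
```

```text
top red 389.0 212.0 93.5 ((388.9234924316406, 211.90586853027344), (22.99462890625, 5.314796447753906), 77.47119140625)
top red 342.0 212.5 181.0 ((342.0, 212.5), (31.0, 6.0), 90.0)
top black ((388.4869079589844, 235.55294799804688), (73.58535766601562, 29.097557067871094), 77.31961059570312) (367, 198, 44, 77) [[394, 198], [410, 268], [383, 274], [367, 205]]
top panel [[194, 120], [262, 158], [263, 164], [220, 249], [145, 213]]
top V row [66, 67, 65, 64, 62, 50, 51, 65, 82, 82, 75, 75, 79, 74, 52, 26, 10, 6, 8, 6, 5, 11, 38, 60, 73, 80, 76, 74, 79, 78, 70, 65, 64, 63, 65, 65, 62]
V col [66, 63, 61, 54, 65, 80, 84, 81, 76, 79, 78, 64, 39, 18, 3, 4, 8, 7, 13, 29, 57, 77, 84, 84, 80, 79, 79, 76, 69, 65, 65, 65, 65]
side red 370.9 246.9 109.5 ((371.82928466796875, 248.03660583496094), (8.901905059814453, 24.05076026916504), 51.34019470214844)
side red 339.2 212.6 152.5 ((339.9000244140625, 213.3000030517578), (9.391485214233398, 29.068883895874023), 63.43495178222656)
side black ((353.43212890625, 281.42535400390625), (37.93873977661133, 85.90030670166016), 47.72631072998047) (315, 253, 78, 70) [[392, 260], [390, 273], [337, 322], [315, 303], [315, 291], [360, 254], [382, 253]]
side panel [[349, 110], [349, 138], [341, 170], [254, 178], [250, 122], [303, 105]]
side V row [152, 150, 149, 151, 152, 151, 150, 148, 161, 176, 170, 161, 171, 175, 164, 130, 73, 58, 53, 72, 126, 171, 174, 169, 164, 172, 172, 158, 145, 138, 149, 144, 147, 147, 146, 145, 145]
V col [150, 148, 151, 153, 151, 146, 147, 150, 141, 122, 122, 160, 142, 80, 55, 52, 53, 54, 55, 64, 110, 164, 175, 173, 133, 96, 92, 110, 141, 144, 149, 149, 147]
```

Run:
```python
from h import *
np.set_printoptions(precision=4,suppress=True)
U=8
def up(n,x,y,w,h): return cv2.resize(img(n)[y:y+h,x:x+w],None,fx=U,fy=U,interpolation=cv2.INTER_CUBIC)
def back(p,x,y): return (np.array(p,float)+.5)/U-.5+[x,y]
def big(m): return max(cv2.findContours(m.astype(np.uint8),cv2.RETR_EXTERNAL,cv2.CHAIN_APPROX_NONE)[0],key=cv2.contourArea)
R={}
# rim ellipse, brass, slot
for n,(x,y),t,dk in(("top",(186,164),71,30),("side",(275,123),156,95)):
    u=up(n,x,y,40,40); g=cv2.GaussianBlur(cv2.cvtColor(u,cv2.COLOR_BGR2HSV)[:,:,2],(9,9),0)
    hsv=cv2.cvtColor(u,cv2.COLOR_BGR2HSV)
    c=cv2.convexHull(big(g>t)); e=cv2.fitEllipse(c); R[n,'rim']=back(e[0],x,y)
    b=cv2.convexHull(big((hsv[:,:,0]<28)&(hsv[:,:,0]>8)&(hsv[:,:,1]>110)&(g>40)))
    eb=cv2.fitEllipse(b); R[n,'brass']=back(eb[0],x,y)
    yy,xx=np.mgrid[:320,:320]; mid=(np.hypot(xx-e[0][0],yy-e[0][1])<60)
    s=big((g<dk)&mid); rs=cv2.minAreaRect(s); R[n,'slot']=back(rs[0],x,y); R[n,'box']=back(cv2.boxPoints(rs),x,y)
    print(n,R[n,'rim'],np.array(e[1])/U,e[2],R[n,'brass'],np.array(eb[1])/U,'slot',R[n,'slot'],np.array(rs[1])/U,rs[2])
for k in('rim','brass','slot'): print(k,tri(R['side',k],R['top',k]))
# red handle: top strip
for n,(x,y,w,h) in(("top",(380,196,20,34)),("side",(355,232,32,34))):
    u=up(n,x,y,w,h); hsv=cv2.cvtColor(u,cv2.COLOR_BGR2HSV); Hh,S,V=cv2.split(hsv)
    red=((Hh<7)|(Hh>172))&(S>130)
    print(n,"V pct",np.percentile(V[red],[10,30,50,70,90]))
    t=cv2.threshold(V[red].reshape(-1,1),0,255,cv2.THRESH_OTSU)[0]
    r=cv2.minAreaRect(big(red&(V>t))); ra=cv2.minAreaRect(big(red))
    print(t,"strip",back(r[0],x,y),np.array(r[1])/U,r[2],"box",back(cv2.boxPoints(r),x,y).tolist(),"all",back(ra[0],x,y),np.array(ra[1])/U)
    R[n,'strip']=back(r[0],x,y)
print("strip",tri(R['side','strip'],R['top','strip']))
```

```text
top [206.7256 184.0438] [22.7613 23.9056] 149.8393096923828 [206.6542 184.0548] [15.1157 15.644 ] slot [206.5234 184.1996] [10.3743  4.8432] 43.636077880859375
side [294.2729 141.278 ] [18.6293 19.5983] 140.7024383544922 [294.4236 142.7168] [ 9.0849 10.9866] slot [294.4958 143.2726] [3.9699 7.1489] 10.619654655456543
rim (array([0.5973, 0.1621, 0.1214]), np.float64(0.0027711648132740267))
brass (array([0.5986, 0.1636, 0.1151]), np.float64(0.0031421079878116913))
slot (array([0.599 , 0.1644, 0.1126]), np.float64(0.002826953257535554))
top V pct [ 31.  51.  87. 113. 125.]
77.0 strip [388.9603 211.8986] [23.7132  5.3256] 76.96664428710938 box [[383.69223976135254, 200.94797611236572], [388.88065910339355, 199.74695301055908], [394.2284297943115, 222.84932327270508], [389.0400104522705, 224.05034637451172]] all [388.1919 212.7509] [27.6904 10.2179]
side V pct [110. 114. 141. 194. 204.]
156.0 strip [371.4706 245.6154] [ 5.0684 22.4296] 50.35582733154297 box [[361.2181167602539, 250.81927490234375], [378.4894104003906, 236.50877332687378], [381.72313690185547, 240.4115447998047], [364.45184326171875, 254.7220458984375]] all [371.2254 251.708 ] [14.1321 30.6008]
strip (array([ 0.5195, -0.2805,  0.1024]), np.float64(0.003052577947706449))
```

Run:
```python
from h import *
np.set_printoptions(precision=4,suppress=True)
U=8
def up(n,x,y,w,h): return cv2.resize(img(n)[y:y+h,x:x+w],None,fx=U,fy=U,interpolation=cv2.INTER_CUBIC)
def back(p,x,y): return (np.array(p,float)+.5)/U-.5+[x,y]
def big(m): return max(cv2.findContours(m.astype(np.uint8),cv2.RETR_EXTERNAL,cv2.CHAIN_APPROX_NONE)[0],key=cv2.contourArea)
R={}
for n,(x,y),t in(("top",(186,164),72),("side",(275,123),157)):
    hsv=cv2.cvtColor(up(n,x,y,40,40),cv2.COLOR_BGR2HSV); V=cv2.GaussianBlur(hsv[:,:,2],(9,9),0)
    yy,xx=np.mgrid[:320,:320]; ok=np.hypot(xx-160,yy-160)<115
    m=((V>t)&(hsv[:,:,1]<90)&ok).astype(np.uint8); m=cv2.morphologyEx(m,cv2.MORPH_OPEN,np.ones((9,9)))
    e=cv2.fitEllipse(cv2.convexHull(big(m))); R[n]=back(e[0],x,y); print(n,R[n],np.array(e[1])/U,e[2])
print(tri(R['side'],R['top']))
# console corners from top
P=[plane("top",p,z) for p,z in(((194,119.5),.147),((264,160),.147),((220.5,249.5),.063),((145.5,213),.063))]
for p in P: print(p)
w=P[0]-P[1]; w2=P[3]-P[2]; d=P[0]-P[3]; d2=P[1]-P[2]
print("back edge",np.linalg.norm(w),np.degrees(np.arctan2(w[1],w[0]))-90,"front",np.linalg.norm(w2),np.degrees(np.arctan2(w2[1],w2[0]))-90)
for v in(d,d2): print("slope",np.linalg.norm(v),np.degrees(np.arctan2(v[1],v[0])))
print("mid",np.mean(P,0))
yaw=np.radians(np.mean([np.degrees(np.arctan2(v[1],v[0])) for v in(d,d2)]+[np.degrees(np.arctan2(v[1],v[0]))-90 for v in(w,w2)]))
a=np.radians(25); cx=np.array([np.cos(yaw),np.sin(yaw),0])
N=-np.sin(a)*cx+np.array([0,0,np.cos(a)]); X=np.cos(a)*cx+np.array([0,0,np.sin(a)]); Yl=np.cross(N,X)
print("yaw",np.degrees(yaw))
c=plane("top",R["top"],.118); 
def ang(n,p,q,off=0):
    A,B=[plane(n,k,0,N,c+off*N) for k in(p,q)]; v=B-A; return np.degrees(np.arctan2(-v@Yl,v@X)),np.linalg.norm(v)
# pointer, marks & slot in top view (pixels from crop) ; cw angle
px=lambda u,v:(170+(u-400+.5)/5-.5,155+(v+.5)/5-.5)
print("red",ang("top",R["top"],px(509,110)),"green",ang("top",R["top"],px(599,69)),"pointer",ang("top",R["top"],px(547,109)))
t=np.radians(43.636); print("slot",ang("top",(206.5,184.2),(206.5-np.cos(t)*5,184.2-np.sin(t)*5)))
t=np.radians(10.62); s=np.array([294.5,143.3]); 
cs=plane("side",R["side"],.118); print("slot side",ang("side",s,s+[np.sin(t)*3.5,-np.cos(t)*3.5]))
# rack: handles lines & block
for p in((394,198),(410,268),(383,274),(367,205)): print("rack",plane("top",p,.05))
A,B=[plane("top",p,.108) for p in((386.3,200.3),(391.6,223.4))]
v=A-B;print("handle",A,B,(A+B)/2,np.linalg.norm(v),np.degrees(np.arctan2(v[1],v[0])))
```

```text
top [206.6861 184.04  ] [22.6148 23.6877] 149.1676483154297
side [294.4029 142.3138] [16.5085 19.2695] 90.8587875366211
(array([0.5983, 0.1632, 0.1169]), np.float64(0.0030123653611208077))
[0.7569 0.1913 0.147 ]
[0.6477 0.0187 0.147 ]
[0.4442 0.1369 0.063 ]
[0.5415 0.3313 0.063 ]
back edge 0.20424747948514826 -32.32849688157743 front 0.21734696470498524 -26.58312334905431
slope 0.270272747273833 -33.00835671911864
slope 0.2498274524106503 -30.14614357541884
mid [0.5976 0.1695 0.105 ]
yaw -30.51653013129231
red (np.float64(-93.21726702109768), np.float64(0.04358311600735944)) green (np.float64(-14.095943953416379), np.float64(0.03961116015143608)) pointer (np.float64(-73.58565038633623), np.float64(0.02686660543677732))
slot (np.float64(-74.84613844989502), np.float64(0.01240262449930028))
slot side (np.float64(-81.07226797009889), np.float64(0.01779421626443158))
rack [ 0.5658 -0.3053  0.05  ]
rack [ 0.3858 -0.3352  0.05  ]
rack [ 0.3732 -0.2663  0.05  ]
rack [ 0.5495 -0.2347  0.05  ]
handle [ 0.5488 -0.2755  0.108 ] [ 0.4914 -0.2851  0.108 ] [ 0.5201 -0.2803  0.108 ] 0.058197368707807576 9.503370391343235
```

Run:
```python
from h import *
np.set_printoptions(precision=4,suppress=True)
P=[plane("top",p,z) for p,z in(((145.5,213),.147),((194,119.5),.147),((264,160),.063),((220.5,249.5),.063))]
w=P[0]-P[1]; w2=P[3]-P[2]; d=P[0]-P[3]; d2=P[1]-P[2]
dg=lambda v:np.degrees(np.arctan2(v[1],v[0]))
print([np.linalg.norm(v) for v in(w,w2,d,d2)],"yaws",dg(w)+270,dg(w2)+270,dg(d),dg(d2),"mid",np.mean(P,0))
yaw=np.radians(np.mean([(dg(w)+270)%360,(dg(w2)+270)%360,dg(d),dg(d2)]))
a=np.radians(25); cx=np.array([np.cos(yaw),np.sin(yaw),0])
N=-np.sin(a)*cx+np.array([0,0,np.cos(a)]); X=np.cos(a)*cx+np.array([0,0,np.sin(a)]); Yl=np.cross(N,X)
print("yaw",np.degrees(yaw),"N",N)
rt=(206.69,184.04); rs=(294.40,142.31); c=plane("top",rt,.118); cs=plane("side",rs,.118); print(c,cs)
def ang(n,p,q,c):
    A,B=[plane(n,k,0,N,c) for k in(p,q)]; v=B-A; return np.degrees(np.arctan2(-v@Yl,v@X)),np.linalg.norm(v)
px=lambda u,v:(170+(u-400+.5)/5-.5,155+(v+.5)/5-.5)
ps=lambda u,v:(255+(u-400+.5)/5-.5,115+(v-300+.5)/5-.5)
cp=c-.0145*N; ctr=proj("top",cp)[0]; cps=cs-.0145*N; ctrs=proj("side",cps)[0]
print("red",ang("top",ctr,px(509,110),cp),"green",ang("top",ctr,px(599,69),cp),"pointer",ang("top",rt,px(547,109),c))
print("side red",ang("side",ctrs,ps(592,392),cps),"green",ang("side",ctrs,ps(663,432),cps),"pointer",ang("side",rs,ps(605,405),cs))
t=np.radians(43.636); print("slot",ang("top",(206.5,184.2),(206.5-np.cos(t)*5,184.2-np.sin(t)*5),c))
t=np.radians(10.62); s=np.array([294.5,143.3]); print("slot side",ang("side",s,s+[np.sin(t)*3.5,-np.cos(t)*3.5],cs))
```

```text
[np.float64(0.2564648213489694), np.float64(0.2534856547863226), np.float64(0.20302743458911118), np.float64(0.2036193593381801)] yaws 424.25864389337175 424.1227707856534 63.777355945225864 62.85843479232495 mid [0.5998 0.1643 0.105 ]
yaw 63.75430135414399 N [-0.1869 -0.379   0.9063]
[0.5994 0.1623 0.118 ] [0.5958 0.162  0.118 ]
red (np.float64(0.6368604955727278), np.float64(0.0396052504549514)) green (np.float64(76.33503001476194), np.float64(0.040597525675045154)) pointer (np.float64(17.17677607871325), np.float64(0.026355494645660053))
side red (np.float64(0.8395312704066806), np.float64(0.043961140612596164)) green (np.float64(75.88379312714787), np.float64(0.041766590007343646)) pointer (np.float64(15.136005682539043), np.float64(0.024472675343685413))
slot (np.float64(16.0075553632503), np.float64(0.012184026980392842))
slot side (np.float64(15.560367101854856), np.float64(0.012472676526054608))
```

Measurements against the text:

| Item | Measured | Expected |
|---|---|---|
| Console yaw | 63.8° | – |
| Panel edges | 203 / 255 mm | 200 / 260 mm |
| Mouth position | (0.598, 0.1625, 0.117) | height 0.118 |
| Switch angle | about 16° | 0 to 20° |
| Green mark | about 75° | 74.5° |
| Red handle centre and yaw | (0.520, -0.280), 9.6° | – |
| Handle top height | 0.102, with 3 mm ray gap | 0.108 |

The values agree, so I'll move over the key.

Call:
move_arm:
  commands:
    - [[-15,-18,0],[0,0,0],-1]
    - [[-29,-35,0],[0,0,0],-1]
    - [[-29.5,-35,0],[0,0,0],-1]
    - [[-29.5,-35,0],[0,0,0],-1]
    - [[-29.5,-35,0],[0,0,0],-1]
    - [[-29.5,-35,0],[0,0,0],-1]
    - [[-29.5,-35,0],[0,0,0],-1]
    - [[-29.5,-35,0],[0,0,0],-1]
    - [[-29.5,-35,0],[0,0,0],-1]
    - [[-29.5,-35,0],[0,0,0],-1]
    - [[-29.5,-35,0],[0,0,0],-1]
    - [[-29.5,-35,0],[0,0,0],-1]

```text
time_s: 1.3
tcp_pos: [0.4229, 0.0979, 0.2313]
tcp_rot: [0.22, 0.975, 0.0, 0.0]
force: [0.7, 0.6, -0.1]
grip_width: 0.0857
grasp_force: 0.0
```

Call:
move_arm:
  commands:
    - [[-29.5,-35,0],[0,0,0],-0.4]
    - [[-29.5,-35,0],[0,0,0],-0.4]
    - [[-29.5,-35,0],[0,0,0],-0.4]
    - [[-29.5,-35,0],[0,0,0],-0.4]
    - [[-29.5,-35,0],[0,0,0],-0.4]
    - [[-29.5,-35,0],[0,0,0],-0.4]
    - [[-29.5,-35,0],[0,0,0],-0.4]
    - [[-14,-17,0],[0,0,0],-0.4]
    - [[0,0,10],[0,0,-8.5],-0.4]
    - [[0,0,10],[0,0,-8.5],-0.4]
    - [[0,0,10],[0,0,-8.5],-0.4]
    - [[0,0,5],[0,0,-8.5],-0.4]

```text
time_s: 2.5
tcp_pos: [0.509, -0.2317, 0.1949]
tcp_rot: [-0.077, 0.997, 0.0, -0.001]
force: [0.7, -0.1, -0.2]
grip_width: 0.0596
grasp_force: 0.0
```

Call:
move_arm:
  commands:
    - [[0,0,0],[0,0,-1.2],-0.4]
    - [[0,0,0],[0,0,0],-0.4]

```text
time_s: 2.7
tcp_pos: [0.5094, -0.2317, 0.1964]
tcp_rot: [-0.083, 0.997, 0.0, -0.0]
force: [0.8, 0.6, 0.5]
grip_width: 0.0598
grasp_force: 0.0
```

```bash
cat >> h.py <<'E'
from scipy.spatial.transform import Rotation as Ro
def tgt(p,y,z):
    """shift (tool mm) and rotvec (deg, tool) to TCP p with tool axes z and y"""
    z=np.array(z)/np.linalg.norm(z); y=np.array(y)-z*(z@y); y/=np.linalg.norm(y)
    s=manip.get_state(); R=Ro.from_quat(s["tcp_rot"]); T=Ro.from_matrix(np.c_[np.cross(y,z),y,z])
    return R.inv().apply(np.array(p)-s["tcp_pos"])*1000,(R.inv()*T).as_rotvec(degrees=True),R,T
E
python3 - <<'E'
from h import *
np.set_printoptions(precision=4,suppress=True)
s=manip.get_state(); print(s)
f=np.radians(99.7); print(tgt((.52,-.28,.067),(np.cos(f),np.sin(f),0),(0,0,-1))[:2])
for n in("side","top"): cv2.imwrite(f"pics/{n}1.png",manip.read_camera(n)[:,:,::-1])
a=cv2.imread("pics/side1.png")[150:330,250:450]; b=cv2.imread("pics/top1.png")[150:330,290:490]
cv2.imwrite("pics/c2.png",cv2.resize(np.hstack([a,cv2.convertScaleAbs(b,alpha=1.5)]),(800,360),interpolation=cv2.INTER_CUBIC))
print(proj("side",s["tcp_pos"]),proj("top",s["tcp_pos"]))
E
```

```text
{'time_s': 2.7, 'joint_positions': array([-0.4725, -0.1249,  1.7381,  0.    ,  1.5285, -2.2097]), 'qd': array([-0.0001, -0.0055, -0.0079, -0.0013,  0.0006,  0.0317]), 'effort': array([ -0.0487, -51.2553, -61.805 ,  -0.0014,  -0.0302,  -1.0493]), 'tcp_pos': array([ 0.5094, -0.2317,  0.1964]), 'tcp_rot': array([-0.0831,  0.9965,  0.    , -0.0001]), 'force': array([0.7609, 0.573 , 0.4562]), 'wrist_torque': array([-0.0347,  0.0397,  0.0209]), 'grasp_force': 0.0, 'grip_width': 0.05983622337548045}
(array([ -2.5062, -49.4272, 129.368 ]), array([ 0.006 , -0.0065, -0.1655]))
[[356.7798 203.2068]] [[373.9148 210.1905]]
```

View pics/c2.png

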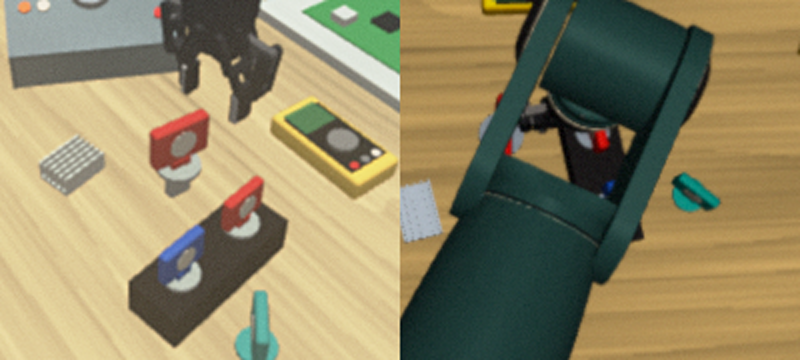

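The side view shows the open fingers midway at about (357,202), which matches the projected TCP. The red key in the rack is clear of them, so I'll go over it and down.

Call:
move_arm:
  commands:
    - [[-1.5,-25,0],[0,0,0],-0.4]
    - [[-1,-24.5,5],[0,0,0],-0.4]
    - [[0,0,30],[0,0,0],-0.4]
    - [[0,0,30],[0,0,0],-0.4]
    - [[0,0,25],[0,0,0],-0.4]
    - [[0,0,20],[0,0,0],-0.4]
    - [[0,0,15],[0,0,0],-0.4]
    - [[0,0,4],[0,0,0],-0.4]
    - [[0,0,0],[0,0,0],-0.4]

```text
time_s: 3.7
tcp_pos: [0.5203, -0.2801, 0.0674]
tcp_rot: [-0.084, 0.996, 0.0, -0.0]
force: [-0.3, -0.4, 1.4]
grip_width: 0.0598
grasp_force: 0.0
```

Run:
```python
from h import *
s=manip.get_state(); print(s["tcp_pos"],s["force"])
cv2.imwrite("pics/side2.png",manip.read_camera("side")[:,:,::-1])
cv2.imwrite("pics/c3.png",cv2.resize(cv2.imread("pics/side2.png")[190:310,300:440],(700,600),interpolation=cv2.INTER_CUBIC))
```

```text
[ 0.52026153 -0.28012326  0.06742267] [-0.29217493 -0.37528593  1.40094066]
```

View pics/c3.png

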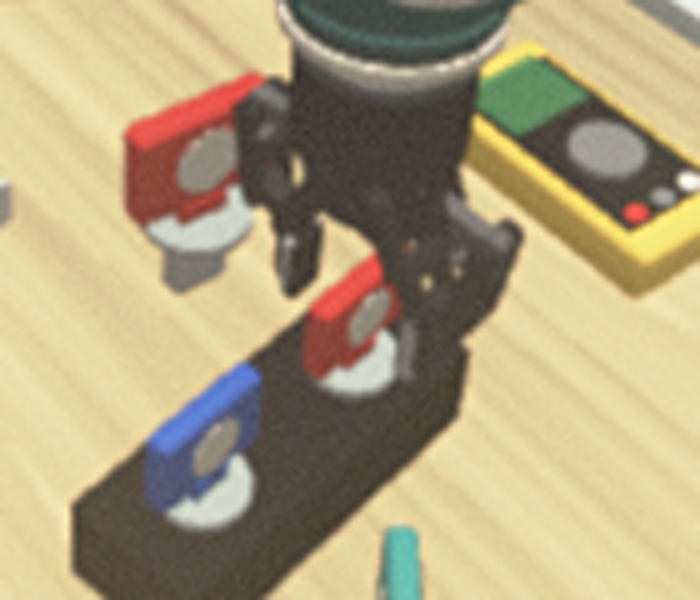

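The fingers straddle the rack's red key (crop (350,320)), with the blue key and the large red key clear. Closing now.

Call:
move_arm:
  commands:
    - [[0,0,0],[0,0,0],0.3]
    - [[0,0,0],[0,0,0],0.6]
    - [[0,0,0],[0,0,0],1]
    - [[0,0,0],[0,0,0],1]
    - [[0,0,0],[0,0,0],1]
    - [[0,0,0],[0,0,0],1]
  squeeze: 60

```text
time_s: 4.35
tcp_pos: [0.5205, -0.2802, 0.068]
tcp_rot: [-0.085, 0.996, -0.0, 0.0]
force: [0.1, 0.2, 6.4]
grip_width: 0.0138
grasp_force: 59.3
```

Call:
move_arm:
  commands:
    - [[0,0,-10],[0,0,0],1]
    - [[0,0,-15],[0,0,0],1]
    - [[0,0,-20],[0,0,0],1]
    - [[0,0,-30],[0,0,0],1]
    - [[0,0,-40],[0,0,0],1]
    - [[0,0,-40],[0,0,0],1]
    - [[0,0,-25],[0,0,0],1]
    - [[0,0,0],[0,0,0],1]

```text
time_s: 5.15
tcp_pos: [0.521, -0.2805, 0.253]
tcp_rot: [-0.085, 0.996, -0.002, 0.003]
force: [-0.3, -0.2, -2.1]
grip_width: 0.0132
grasp_force: 58.5
```

```bash
cat > plan.py <<'E'
from h import *
np.set_printoptions(precision=2,suppress=True)
yaw=np.radians(63.8); a=np.radians(25); cx=np.array([np.cos(yaw),np.sin(yaw),0])
N=-np.sin(a)*cx+np.array([0,0,np.cos(a)]); X=np.cos(a)*cx+np.array([0,0,np.sin(a)]); Yl=np.cross(N,X)
M=np.array([.598,.1625,.118])
def key(h,th=16,m=M):  # tool target with shoulder h m above the mouth, key x at cw angle th
    t=np.radians(th); kx=np.cos(t)*X-np.sin(t)*Yl
    y=np.cross(N,kx)            # tool y: yaw +90 from key x
    return m+N*(h+OFF),y,-N
OFF=.067-.050  # TCP above shoulder underside along key axis at grasp
E
python3 - <<'E'
from plan import *
import plan
s=manip.get_state(); print(s["tcp_pos"],s["joint_positions"],s["grip_width"],s["force"])
plan.OFF=.0175
d,r,R,T=tgt(*key(.060)); print("shift",d,"rot",r,"target",key(.060)[0], T.as_quat())
print("world delta",R.apply(d))
print("tilt split: rot vec norm",np.linalg.norm(r))
E
```

```text
[ 0.52 -0.28  0.25] [-0.54 -0.07  1.6  -0.    1.61 -2.28] 0.01319201311519436 [-0.27 -0.2  -2.07]
shift [-131.15  397.43   63.64] rot [-14.95 -20.65 -37.38] target [0.58 0.13 0.19] [-0.4   0.89  0.14  0.17]
world delta [ 62.57 413.64 -64.71]
tilt split: rot vec norm 45.24897878195436
```

Call:
move_arm:
  commands:
    - [[-8,24,0],[0,0,0],1]
    - [[-15,46,0],[0,0,0],1]
    - [[-15,46,0],[0,0,0],1]
    - [[-15,46,0],[0,0,0],1]
    - [[-15,46,0],[0,0,0],1]
    - [[-15,46,0],[0,0,0],1]
    - [[-15,46,0],[0,0,0],1]
    - [[-15,46,0],[0,0,0],1]
    - [[-11,33,0],[0,0,0],1]
    - [[-7,18,0],[0,0,0],1]

```text
time_s: 6.15
tcp_pos: [0.5819, 0.1361, 0.2469]
tcp_rot: [-0.086, 0.996, 0.0, -0.0]
force: [0.3, -0.4, -0.9]
grip_width: 0.0134
grasp_force: 58.7
```

Call:
move_arm:
  commands:
    - [[0,0,0],[-1.2,-1.7,-3],1]
    - [[0,0,0],[-2.5,-3.4,-6.2],1]
    - [[0,0,0],[-2.5,-3.4,-6.2],1]
    - [[0,0,0],[-2.5,-3.4,-6.2],1]
    - [[0,0,0],[-2.5,-3.4,-6.2],1]
    - [[0,0,0],[-2.5,-3.4,-6.2],1]
    - [[0,0,0],[-1.2,-1.7,-3],1]
    - [[0,0,0],[0,0,0],1]

```text
time_s: 6.95
tcp_pos: [0.5819, 0.1325, 0.2466]
tcp_rot: [-0.392, 0.895, 0.141, 0.162]
force: [0.1, 0.6, -0.8]
grip_width: 0.0131
grasp_force: 58.7
```

Run:
```python
from plan import *
import plan
plan.OFF=.0175
s=manip.get_state(); print(s["tcp_pos"],s["joint_positions"],s["grip_width"],s["force"])
d,r,R,T=tgt(*key(.060)); print("shift",d,"rot",r)
```

```text
[0.58 0.13 0.25] [-0.01 -0.2   1.77  0.4   1.4  -2.44] 0.013056685117377955 [ 0.1   0.62 -0.8 ]
shift [21.94 -8.21 53.52] rot [ 0.33 -0.3  -0.6 ]
```

Call:
move_arm:
  commands:
    - [[7,-3,15],[0.3,-0.3,-0.6],1]
    - [[8,-3,20],[0,0,0],1]
    - [[7,-2.2,18.5],[0,0,0],1]
    - [[0,0,0],[0,0,0],1]
    - [[0,0,0],[0,0,0],1]

```text
time_s: 7.45
tcp_pos: [0.5844, 0.134, 0.1894]
tcp_rot: [-0.396, 0.893, 0.139, 0.166]
force: [-0.1, -0.6, -0.6]
grip_width: 0.0132
grasp_force: 58.7
```

Run:
```python
from plan import *
import plan
plan.OFF=.0175
s=manip.get_state(); print(s["tcp_pos"],s["tcp_rot"],s["force"])
d,r,R,T=tgt(*key(.060)); print("shift",d,"rot",r)
for n in("side","top"): cv2.imwrite(f"pics/{n}3.png",manip.read_camera(n)[:,:,::-1])
a=cv2.imread("pics/side3.png")[80:180,240:350]; b=cv2.imread("pics/top3.png")[130:230,150:260]
cv2.imwrite("pics/c4.png",cv2.resize(np.hstack([a,cv2.convertScaleAbs(b,alpha=1.5)]),(800,364),interpolation=cv2.INTER_CUBIC))
# predicted key features
Rm=R.as_matrix(); tip=s["tcp_pos"]+Rm[:,2]*(.036+.0175)
f={"tip":tip,"shoulder":s["tcp_pos"]+Rm[:,2]*.0175,"handle mid":s["tcp_pos"]-Rm[:,2]*.0185,"mouth":M}
for k,v in f.items(): print(k,v*1000,proj("side",v)[0],proj("top",v)[0])
```

```text
[0.58 0.13 0.19] [-0.4   0.89  0.14  0.17] [-0.1  -0.59 -0.61]
shift [ 1.6  -0.11  0.53] rot [ 0.   -0.03 -0.01]
tip [594.33 154.31 140.88] [294.92 136.91] [208.   183.79]
shoulder [587.62 140.67 173.52] [294.86 129.7 ] [210.93 183.17]
handle mid [580.92 127.03 206.15] [294.8  122.03] [214.03 182.52]
mouth [598.  162.5 118. ] [294.91 142.01] [206.6 184.6]
```

View pics/c4.png

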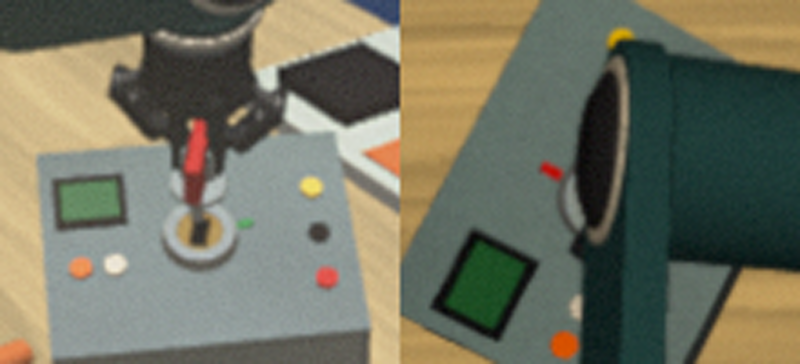

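The side view shows the key's shoulder just above the rim, near image (294,132), with its blade pointing at the slot at (295,143). The arm hides the top view. I'll check the sub-pixel offsets of the key and slot.

Run:
```python
from plan import *
s=manip.get_state(); R=Ro.from_quat(s["tcp_rot"]); 
def kp(x,y,z): # key coords mm -> world (key x along tool x sense irrelevant; key z = -tool z), tip 54 below TCP
    return s["tcp_pos"]+R.apply(np.array([x,y,54-z])/1000)
U=8; x0,y0=270,95
im=cv2.imread("pics/side3.png"); u=cv2.resize(im[y0:y0+70,x0:x0+50],None,fx=U,fy=U,interpolation=cv2.INTER_CUBIC)
hsv=cv2.cvtColor(u,cv2.COLOR_BGR2HSV); H,S,V=cv2.split(hsv); red=((H<8)|(H>170))&(S>110)
big=lambda m:max(cv2.findContours(m.astype(np.uint8),cv2.RETR_EXTERNAL,cv2.CHAIN_APPROX_NONE)[0],key=cv2.contourArea)
bk=lambda p:(np.array(p,float)+.5)/U-.5+[x0,y0]
b=np.zeros_like(red); c=big(red); print("red box",bk(cv2.boxPoints(cv2.minAreaRect(c))).round(1).tolist())
t=cv2.threshold(V[red].reshape(-1,1),0,255,cv2.THRESH_OTSU)[0]
print("strip",bk(cv2.boxPoints(cv2.minAreaRect(big(red&(V>t))))).round(1).tolist())
for xx in(-30,30): print("pred top corners",xx,proj("side",[kp(xx,-7,94),kp(xx,7,94),kp(xx,-7,50),kp(xx,7,50)]).round(1).tolist())
for row in(126,128,130,132,134): 
    print(row,im[row,282:308].max(1).tolist())
th=np.linspace(0,2*np.pi,60)
for z in(36,42):
    q=proj("side",[kp(22*np.cos(k),22*np.sin(k),z) for k in th]); print("pred shoulder",z,q.min(0),q.max(0))
for row in(140,142,144,146,148,150,152): print(row,im[row,282:308].max(1).tolist())
q=proj("side",[M+.030*(np.cos(k)*X+np.sin(k)*Yl) for k in th]); print("pred rim",q.min(0),q.max(0))
```

```text
red box [[288.3, 134.6], [292.2, 111.4], [298.2, 112.4], [294.3, 135.6]]
strip [[290.0, 126.7], [292.7, 112.4], [297.3, 113.3], [294.6, 127.5]]
pred top corners -30 [[299.1, 108.5], [294.1, 107.8], [299.1, 118.4], [294.2, 117.7]]
pred top corners 30 [[295.6, 126.2], [290.5, 125.4], [295.7, 135.6], [290.7, 134.9]]
126 [158, 150, 155, 158, 150, 121, 109, 91, 125, 192, 210, 209, 196, 142, 99, 89, 92, 62, 61, 103, 153, 161, 153, 152, 162, 155]
128 [157, 157, 150, 154, 161, 179, 189, 147, 114, 108, 109, 118, 113, 101, 93, 91, 101, 126, 139, 167, 157, 156, 161, 155, 157, 157]
130 [156, 158, 156, 149, 166, 183, 191, 181, 148, 105, 105, 108, 103, 102, 131, 164, 183, 187, 190, 178, 160, 159, 158, 157, 154, 155]
132 [157, 156, 157, 158, 153, 155, 182, 183, 142, 110, 107, 106, 102, 116, 157, 190, 195, 192, 184, 164, 146, 157, 158, 161, 159, 155]
134 [155, 159, 148, 158, 152, 147, 139, 142, 131, 110, 104, 106, 106, 136, 181, 189, 178, 161, 134, 137, 151, 159, 154, 158, 156, 153]
pred shoulder 36 [287.28 123.14] [302.67 135.86]
pred shoulder 42 [287.23 121.87] [302.7  134.64]
140 [155, 153, 158, 
[... 239 characters left out ...]
46]
144 [161, 153, 145, 163, 181, 183, 168, 175, 184, 173, 121, 67, 56, 55, 84, 145, 180, 186, 178, 177, 182, 184, 153, 140, 152, 153]
146 [159, 155, 128, 117, 167, 189, 182, 178, 183, 168, 111, 70, 64, 66, 101, 162, 181, 181, 175, 179, 184, 167, 113, 126, 152, 154]
148 [162, 162, 146, 106, 111, 138, 174, 187, 186, 181, 172, 171, 173, 170, 167, 172, 181, 181, 184, 172, 141, 107, 107, 142, 153, 152]
150 [156, 155, 156, 148, 109, 94, 97, 125, 154, 176, 182, 181, 183, 187, 184, 189, 176, 147, 119, 100, 92, 111, 141, 152, 150, 152]
152 [158, 155, 152, 159, 153, 144, 118, 99, 95, 90, 98, 93, 105, 105, 101, 99, 92, 96, 92, 120, 140, 151, 156, 153, 152, 154]
pred rim [284.91 133.71] [304.88 150.49]
```

Call:
move_arm:
  commands:
    - [[1.6,-1.2,5],[0,0,0],1]
    - [[0,0,10],[0,0,0],1]
    - [[0,0,6],[0,0,0],1]
    - [[0,0,2],[0,0,0],1]
    - [[0,0,2],[0,0,0],1]
    - [[0,0,1],[0,0,0],1]

```text
time_s: 8.15
tcp_pos: [0.5892, 0.1419, 0.1644]
tcp_rot: [-0.396, 0.892, 0.139, 0.166]
force: [0.8, 0.4, -2.2]
grip_width: 0.0134
grasp_force: 58.7
```

```bash
cat > st.py <<'E'
from plan import *
import plan
plan.OFF=.018
M2=np.array([.599,.1615,.118])
s=manip.get_state(); R=Ro.from_quat(s["tcp_rot"]); p=s["tcp_pos"]
print("t",s["time_s"],"F tool",R.inv().apply(s["force"]),"T tool",R.inv().apply(s["wrist_torque"]),"h mm",((p-M2)@N-.018)*1000,"j6",s["joint_positions"][5])
print("shift to h=0",tgt(*key(0,16,M2))[:2])
kx=-R.as_matrix()[:,0]; print("key cw deg",np.degrees(np.arctan2(-kx@Yl,kx@X)))
E
python3 st.py
```

```text
t 8.15 F tool [ 0.15 -0.55  2.31] T tool [ 0.06  0.32 -0.04] h mm 33.34783138761992 j6 -2.4872638159705316
shift to h=0 (array([-0.24, -0.11, 33.35]), array([0.  , 0.01, 0.04]))
key cw deg 15.964889154870583
```

Call:
move_arm:
  commands:
    - [[0,0,1.5],[0,0,0],1]
    - [[0,0,1.5],[0,0,0],1]
    - [[0,0,0],[0,0,0],1]

```text
time_s: 8.45
tcp_pos: [0.5897, 0.143, 0.1617]
tcp_rot: [-0.396, 0.892, 0.139, 0.166]
force: [0.1, 0.1, -1.9]
grip_width: 0.0133
grasp_force: 58.7
```

```bash
python3 st.py
```

```text
t 8.45 F tool [ 0.65 -0.23  1.81] T tool [0.08 0.32 0.02] h mm 30.369658983782635 j6 -2.487339275950968
shift to h=0 (array([-0.35, -0.1 , 30.37]), array([0.  , 0.01, 0.03]))
key cw deg 15.968701399443413
```

Call:
move_arm:
  commands:
    - [[0,0,1.5],[0,0,0],1]
    - [[0,0,1.5],[0,0,0],1]
    - [[0,0,2],[0,0,0],1]
    - [[0,0,2],[0,0,0],1]
    - [[0,0,2],[0,0,0],1]
    - [[0,0,0],[0,0,0],1]

```text
time_s: 9.05
tcp_pos: [0.5913, 0.1465, 0.1533]
tcp_rot: [-0.396, 0.892, 0.139, 0.166]
force: [0.1, -0.6, -0.9]
grip_width: 0.0134
grasp_force: 58.7
```

```bash
python3 st.py
```

```text
t 9.05 F tool [ 0.71 -0.52  0.63] T tool [0.07 0.32 0.02] h mm 21.11899361399676 j6 -2.487420562300216
shift to h=0 (array([-0.43, -0.17, 21.12]), array([ 0.01, -0.  ,  0.03]))
key cw deg 15.969823500444136
```

It's in the slot with no side force. I'll continue to near home.

Call:
move_arm:
  commands:
    - [[0,0,2],[0,0,0],1]
    - [[0,0,3],[0,0,0],1]
    - [[0,0,3],[0,0,0],1]
    - [[0,0,3],[0,0,0],1]
    - [[0,0,3],[0,0,0],1]
    - [[0,0,2],[0,0,0],1]
    - [[0,0,1],[0,0,0],1]
    - [[0,0,1],[0,0,0],1]
    - [[0,0,0],[0,0,0],1]

```text
time_s: 9.95
tcp_pos: [0.5948, 0.1532, 0.1373]
tcp_rot: [-0.396, 0.892, 0.139, 0.166]
force: [-0.4, -0.4, -0.7]
grip_width: 0.0133
grasp_force: 58.7
```

```bash
python3 st.py
```

```text
t 9.95 F tool [ 0.75 -0.04  0.41] T tool [ 0.11  0.29 -0.05] h mm 3.4422369687882455 j6 -2.48785134824456
shift to h=0 (array([-0.28, -0.09,  3.44]), array([-0.  ,  0.02,  0.03]))
key cw deg 15.966340711017788
```

Call:
move_arm:
  commands:
    - [[0,0,1],[0,0,0],1]
    - [[0,0,1],[0,0,0],1]
    - [[0,0,0],[0,0,0],1]

```text
time_s: 10.25
tcp_pos: [0.5951, 0.154, 0.1354]
tcp_rot: [-0.396, 0.892, 0.139, 0.166]
force: [-0.8, -0.9, -1.0]
grip_width: 0.0135
grasp_force: 58.7
```

Call:
move_arm:
  commands:
    - [[0,0,0.6],[0,0,0],1]
    - [[0,0,0],[0,0,0],1]

```text
time_s: 10.45
tcp_pos: [0.5952, 0.1542, 0.135]
tcp_rot: [-0.396, 0.892, 0.139, 0.166]
force: [-0.5, 0.6, -1.4]
grip_width: 0.0132
grasp_force: 58.7
```

Call:
move_arm:
  commands:
    - [[0,0,0.6],[0,0,0],1]
    - [[0,0,0],[0,0,0],1]

```text
time_s: 10.65
tcp_pos: [0.5954, 0.1544, 0.1348]
tcp_rot: [-0.396, 0.892, 0.139, 0.166]
force: [-3.3, -2.4, 2.8]
grip_width: 0.0133
grasp_force: 59.7
```

```bash
python3 st.py
```

```text
t 10.65 F tool [ 2.53  1.28 -4.06] T tool [-0.05  0.6  -0.01] h mm 0.6066175877178017 j6 -2.487921575882874
shift to h=0 (array([-0.18, -0.05,  0.61]), array([-0.01,  0.02,  0.04]))
key cw deg 15.957839137019592
```

Call:
move_arm:
  commands:
    - [[0,0,0.6],[0,0,0],1]
    - [[0,0,0],[0,0,0],1]

```text
time_s: 10.85
tcp_pos: [0.5955, 0.1544, 0.1348]
tcp_rot: [-0.396, 0.892, 0.139, 0.166]
force: [-7.8, -6.2, 9.0]
grip_width: 0.0133
grasp_force: 61.0
```

Call:
move_arm:
  commands:
    - [[0,0,0.6],[0,0,0],1]
    - [[0,0,0],[0,0,0],1]

```text
time_s: 11.05
tcp_pos: [0.5956, 0.1545, 0.1347]
tcp_rot: [-0.396, 0.892, 0.139, 0.166]
force: [-13.6, -9.8, 14.9]
grip_width: 0.0137
grasp_force: 62.1
```

```bash
python3 st.py
```

```text
t 11.05 F tool [  9.02   5.58 -19.76] T tool [-0.8   1.76  0.04] h mm 0.47881260438805556 j6 -2.4879900958507233
shift to h=0 (array([0.  , 0.  , 0.48]), array([-0.03,  0.01,  0.07]))
key cw deg 15.927383120520956
```

The shoulder is hard on the rim: at h≈0.5 mm, 1.2 mm of further command moved it only 0.1 mm and raised the force to 20 N. I'll ease the press and begin turning.

Call:
move_arm:
  commands:
    - [[0,0,-0.8],[0,0,0],1]
    - [[0,0,0],[0,0,3],1]
    - [[0,0,0],[0,0,5],1]
    - [[0,0,0],[0,0,5],1]
    - [[0,0,0],[0,0,5],1]
    - [[0,0,0],[0,0,0],1]

```text
time_s: 11.65
tcp_pos: [0.5959, 0.1546, 0.135]
tcp_rot: [-0.25, 0.944, 0.163, 0.143]
force: [-1.3, -1.8, 5.9]
grip_width: 0.0134
grasp_force: 59.9
```

```bash
python3 st.py
```

```text
t 11.65 F tool [-0.25  0.54 -6.3 ] T tool [0.15 0.19 0.04] h mm 0.5909140695976693 j6 -2.1713501116678677
shift to h=0 (array([0.43, 0.02, 0.59]), array([ -0.04,   0.1 , -18.09]))
key cw deg 34.08867342757154
```

Call:
move_arm:
  commands:
    - [[0,0,0],[0,0,5],1]
    - [[0,0,0],[0,0,5],1]
    - [[0,0,0],[0,0,5],1]
    - [[0,0,0],[0,0,5],1]
    - [[0,0,0],[0,0,5],1]
    - [[0,0,0],[0,0,5],1]
    - [[0,0,0],[0,0,5],1]
    - [[0,0,0],[0,0,0],1]

```text
time_s: 12.45
tcp_pos: [0.596, 0.1541, 0.1348]
tcp_rot: [0.045, 0.975, 0.198, 0.087]
force: [0.9, -6.5, 4.2]
grip_width: 0.0135
grasp_force: 59.9
```

```bash
python3 st.py
```

```text
t 12.45 F tool [-2.33 -4.29 -6.12] T tool [ 0.91 -0.24  0.07] h mm 0.5524939711150333 j6 -1.5608253345543512
shift to h=0 (array([0.51, 0.35, 0.55]), array([ -0.07,   0.1 , -53.08]))
key cw deg 69.07585805357242
```

Call:
move_arm:
  commands:
    - [[0,0,0],[0,0,3],1]
    - [[0,0,0],[0,0,3],1]
    - [[0,0,0],[0,0,0],1]

```text
time_s: 12.75
tcp_pos: [0.596, 0.1539, 0.1347]
tcp_rot: [0.096, 0.972, 0.202, 0.077]
force: [0.5, -6.3, 4.1]
grip_width: 0.0136
grasp_force: 59.9
```

```bash
python3 st.py
```

```text
t 12.75 F tool [-2.36 -3.92 -6.04] T tool [ 1.03 -0.31  0.05] h mm 0.5999503747837649 j6 -1.4574146976868885
shift to h=0 (array([0.59, 0.45, 0.6 ]), array([ -0.09,   0.1 , -59.  ]))
key cw deg 75.00486693505192
```

Call:
move_arm:
  commands:
    - [[0,0,0],[0,0,2.5],1]
    - [[0,0,0],[0,0,2.5],1]
    - [[0,0,0],[0,0,0],1]

```text
time_s: 13.05
tcp_pos: [0.596, 0.1539, 0.1347]
tcp_rot: [0.138, 0.967, 0.205, 0.068]
force: [0.5, -7.5, 4.3]
grip_width: 0.0135
grasp_force: 60.0
```

```bash
python3 st.py
```

```text
t 13.05 F tool [-3.05 -4.69 -6.66] T tool [ 1.15 -0.43  0.05] h mm 0.5537211279175933 j6 -1.3705043288705787
shift to h=0 (array([0.61, 0.49, 0.55]), array([ -0.09,   0.1 , -63.98]))
key cw deg 79.98372404847109
```

Call:
move_arm:
  commands:
    - [[0,0,0],[0,0,2],1]
    - [[0,0,0],[0,0,2],1]
    - [[0,0,0],[0,0,0],1]

```text
time_s: 13.35
tcp_pos: [0.596, 0.1538, 0.1346]
tcp_rot: [0.171, 0.961, 0.208, 0.061]
force: [-0.8, -9.7, 5.1]
grip_width: 0.0131
grasp_force: 60.0
```

```bash
python3 st.py
```

```text
t 13.35 F tool [-2.91 -6.36 -8.48] T tool [ 1.19 -0.53 -0.03] h mm 0.5593210874851144 j6 -1.3010212814356958
shift to h=0 (array([0.66, 0.53, 0.56]), array([ -0.1 ,   0.1 , -67.97]))
key cw deg 83.96709067490325
```

Call:
move_arm:
  commands:
    - [[0,0,0],[0,0,2],1]
    - [[0,0,0],[0,0,0],1]

```text
time_s: 13.55
tcp_pos: [0.5959, 0.1537, 0.1346]
tcp_rot: [0.188, 0.958, 0.208, 0.057]
force: [-1.1, -10.1, 3.5]
grip_width: 0.0138
grasp_force: 60.1
```

```bash
python3 st.py
python3 - <<'E'
from h import *
cv2.imwrite("pics/side4.png",manip.read_camera("side")[:,:,::-1])
cv2.imwrite("pics/c5.png",cv2.resize(cv2.imread("pics/side4.png")[105:175,255:335],(800,600)[:2] if 0 else (686,600),interpolation=cv2.INTER_CUBIC))
E
```

```text
t 13.55 F tool [-2.98 -7.36 -7.2 ] T tool [ 1.49 -0.49 -0.1 ] h mm 0.5830854715496159 j6 -1.2663010728504003
shift to h=0 (array([0.63, 0.6 , 0.58]), array([ -0.1 ,   0.08, -69.95]))
key cw deg 85.95362689976054
```

View pics/c5.png

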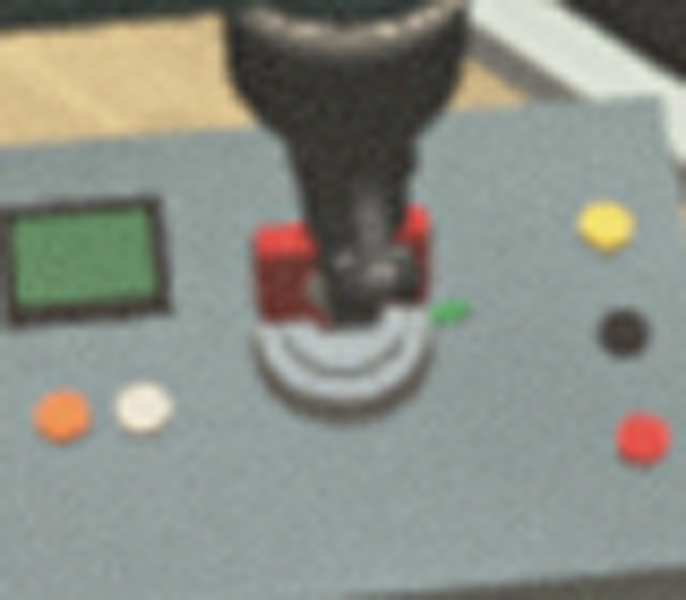

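The key sits home on the rim, with the handle pointing towards the green mark at crop (450,312). The stop torque is only just appearing, so I'll continue turning.

Call:
move_arm:
  commands:
    - [[0,0,0],[0,0,2],1]
    - [[0,0,0],[0,0,0],1]

```text
time_s: 13.8
tcp_pos: [0.5959, 0.1536, 0.1346]
tcp_rot: [0.204, 0.955, 0.209, 0.054]
force: [-1.4, -9.9, 4.5]
grip_width: 0.0136
grasp_force: 60.5
```

```bash
python3 st.py
```

```text
t 13.8 F tool [-2.87 -6.79 -8.06] T tool [ 1.6  -0.57 -0.57] h mm 0.5747139367324079 j6 -1.231810327112384
shift to h=0 (array([0.65, 0.69, 0.57]), array([ -0.12,   0.07, -71.92]))
key cw deg 87.92243422066872
```

Call:
move_arm:
  commands:
    - [[0,0,0],[0,0,2],1]
    - [[0,0,0],[0,0,0],1]

```text
time_s: 14.0
tcp_pos: [0.5958, 0.1536, 0.1346]
tcp_rot: [0.221, 0.951, 0.21, 0.05]
force: [-3.2, -11.3, 4.6]
grip_width: 0.0129
grasp_force: 64.9
```

```bash
python3 st.py
```

```text
t 14.0 F tool [-2.18 -8.55 -9.06] T tool [ 1.65 -0.4  -1.25] h mm 0.5786381985811474 j6 -1.1974078411440747
shift to h=0 (array([0.59, 0.67, 0.58]), array([ -0.12,   0.06, -73.88]))
key cw deg 89.8826807244531
```

There is firm stop torque of 1.25 N m, against 0.06 friction, starting at about 86°. That matches 74.5° plus the key's play. I'll unload the twist and side force within the key's free play, then release and retreat.

Call:
move_arm:
  commands:
    - [[-0.2,-0.5,0],[0,0,-2],1]
    - [[0,0,0],[0,0,-1.5],1]
    - [[0,0,0],[0,0,0],1]

```text
time_s: 14.3
tcp_pos: [0.5958, 0.1535, 0.1346]
tcp_rot: [0.191, 0.957, 0.209, 0.057]
force: [-2.3, -6.9, 4.5]
grip_width: 0.0134
grasp_force: 60.1
```

```bash
python3 st.py
```

```text
t 14.3 F tool [-0.74 -4.64 -7.16] T tool [ 0.96 -0.15 -0.25] h mm 0.609712686936291 j6 -1.2608632270576772
shift to h=0 (array([0.64, 0.78, 0.61]), array([ -0.06,   0.09, -70.32]))
key cw deg 86.32116213752482
```

Call:
move_arm:
  commands:
    - [[0,-0.4,0],[0,0,-0.7],1]
    - [[0,0,0],[0,0,0],0.6]
    - [[0,0,0],[0,0,0],0.3]
    - [[0,0,0],[0,0,0],0]
    - [[0,0,0],[0,0,0],0]
    - [[0,0,0],[0,0,0],0]

```text
time_s: 14.9
tcp_pos: [0.5953, 0.1538, 0.1336]
tcp_rot: [0.186, 0.958, 0.209, 0.057]
force: [-0.3, 0.7, -0.3]
grip_width: 0.0428
grasp_force: 0.0
```

```bash
python3 st.py; python3 -c "
from h import *
print(manip.get_state()['grip_width'])"
```

```text
t 14.9 F tool [0.49 0.33 0.48] T tool [ 0.19 -0.01 -0.05] h mm -0.19922069091582797 j6 -1.2714960197191654
shift to h=0 (array([-0.04,  1.16, -0.2 ]), array([  0.01,   0.01, -69.77]))
key cw deg 85.76582534252519
0.042793878615945594
```

Released with no force. Retreating along the axis, then towards the robot so the cameras can see.

Call:
move_arm:
  commands:
    - [[0,0,-10],[0,0,0],0]
    - [[0,0,-20],[0,0,0],0]
    - [[0,0,-30],[0,0,0],0]
    - [[0,0,-40],[0,0,0],0]
    - [[0,0,-40],[0,0,0],0]
    - [[0,-30,-10],[0,0,0],0]
    - [[0,-45,0],[0,0,0],0]
    - [[0,-45,0],[0,0,0],0]
    - [[0,-45,0],[0,0,0],0]
    - [[0,-30,0],[0,0,0],0]
    - [[0,0,0],[0,0,0],0]

```text
time_s: 16.0
tcp_pos: [0.5009, -0.0701, 0.1862]
tcp_rot: [0.188, 0.958, 0.209, 0.056]
force: [0.6, -0.8, -0.5]
grip_width: 0.0427
grasp_force: 0.0
```

Run:
```python
from h import *
for n in("side","top"): cv2.imwrite(f"pics/{n}5.png",manip.read_camera(n)[:,:,::-1])
a=cv2.imread("pics/side5.png")[100:180,250:340]; b=cv2.imread("pics/top5.png")[145:225,160:250]
cv2.imwrite("pics/c6.png",cv2.resize(np.hstack([a,cv2.convertScaleAbs(b,alpha=1.5)]),(800,356),interpolation=cv2.INTER_CUBIC))
```

```text
(no output)
```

View pics/c6.png

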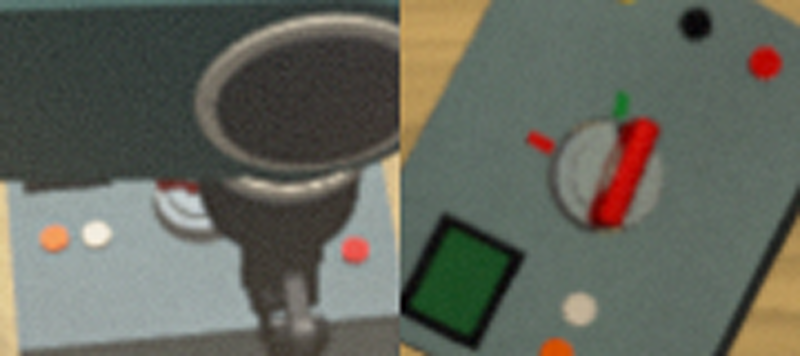

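The top view shows the key standing in the switch, with its handle along the green direction. The arm blocks the side view, so I'll move it clear and check seating and pointer.

Call:
move_arm:
  commands:
    - [[0,0,-40],[0,0,0],0]
    - [[-20,-20,-40],[0,0,0],0]
    - [[40,0,-40],[0,0,0],0]
    - [[45,0,-20],[0,0,0],0]
    - [[45,0,0],[0,0,0],0]
    - [[45,0,0],[0,0,0],0]
    - [[45,0,0],[0,0,0],0]
    - [[0,0,0],[0,0,0],0]

```text
time_s: 16.9
tcp_pos: [0.2872, -0.0595, 0.2979]
tcp_rot: [0.185, 0.959, 0.207, 0.06]
force: [0.0, -0.2, 0.8]
grip_width: 0.0431
grasp_force: 0.0
```

Run:
```python
from plan import *
M2=np.array([.599,.1615,.118])
ims={n:manip.read_camera(n)[:,:,::-1].copy() for n in("side","top")}
for n in ims: cv2.imwrite(f"pics/{n}6.png",ims[n])
a=ims["side"][100:170,255:335]; b=ims["top"][150:220,165:245]
cv2.imwrite("pics/c7.png",cv2.resize(np.hstack([a,cv2.convertScaleAbs(b,alpha=1.6)]),(800,350),interpolation=cv2.INTER_CUBIC))
U=8;C2={}
for n,(x,y,w,h) in(("side",(270,105,45,50)),("top",(192,164,36,36))):
    u=cv2.resize(ims[n][y:y+h,x:x+w],None,fx=U,fy=U,interpolation=cv2.INTER_CUBIC); H,S,V=cv2.split(cv2.cvtColor(u,cv2.COLOR_BGR2HSV))
    red=((H<7)|(H>172))&(S>130); t=cv2.threshold(V[red].reshape(-1,1),0,255,cv2.THRESH_OTSU)[0]
    c=max(cv2.findContours((red&(V>t)).astype(np.uint8),0,1)[0],key=cv2.contourArea); r=cv2.minAreaRect(c)
    C2[n]=(np.array(r[0])+.5)/U-.5+[x,y]; print(n,C2[n],np.array(r[1])/U,r[2])
    for hh in(0,.003,.01): print(" pred handle top at lift",hh,proj(n,M2+N*(.058+hh))[0])
p,g=tri(C2["side"],C2["top"]); print(p*1000,g*1000,"height over mouth mm (58 if home)",(p-M2)@N*1000)
print(manip.get_state()["tcp_pos"])
```

```text
side [294.3  131.72] [ 3.14 19.77] 80.96051025390625
 pred handle top at lift 0 [295.29 130.72]
 pred handle top at lift 0.003 [295.29 130.1 ]
 pred handle top at lift 0.01 [295.28 128.65]
top [210.8  182.89] [ 4.97 24.04] 22.463212966918945
 pred handle top at lift 0 [211.67 183.22]
 pred handle top at lift 0.003 [211.92 183.17]
 pred handle top at lift 0.01 [212.52 183.05]
[588.71 143.21 165.75] 3.280056149024685 height over mouth mm (58 if home) 52.131369935836084
[ 0.29 -0.06  0.3 ]
```

View pics/c7.png

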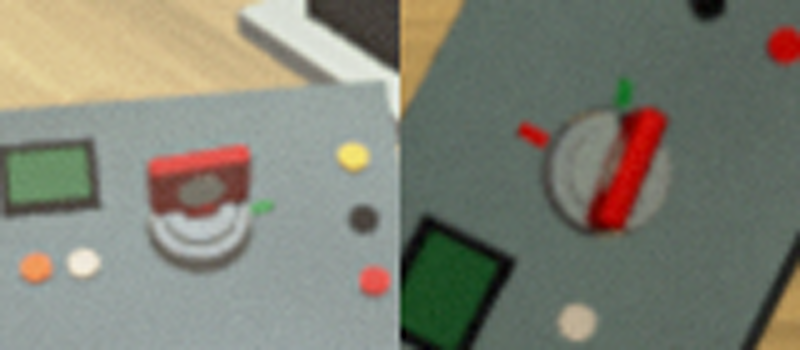

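Both views show the key seated: the handle top is no higher than predicted for fully home, with the same low bias as in the rack. The handle sits at the green mark and the arm is clear. Handing in.

```bash
python3 -c "
from rig import manip
print(manip.close_job())"
```

```text
the job is handed in; nothing more can be done
None
```

The smaller red key is fully home in the switch and turned clockwise to the hard stop (1.25 N m felt there). It was then released with the arm clear, and the job was handed in at about 17 s; the pointer itself was hidden behind the key in both final views.

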